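# Set out a stepped candle set on its tray

## Robot

A 7-joint arm with a two-finger parallel gripper is mounted at the origin on the work surface. World frame = base frame: x ahead of the robot, y to its left, z up, the work surface at z = 0. Lengths are in m, angles in rad, forces in N, time in s.
With the tool pointing down it reaches from about 0.425 to 0.875 m from the base axis. Payload 4.7 kg.
Tool frame: the origin (TCP) lies between the finger pads; the fingertips stand ahead of it and the grasp point (between the pads) lies 8 mm behind it (r.tips_ahead is the x of the fingertips in the tool frame, in m); x points along the fingers, z is the direction in which the jaws open and shut, and the axes are right-handed (so a half turn about x gives the same grasp; the last joint's range is limited). The gripper opens to 87 mm and grips with 3 to 60 N. Pads are 19 mm wide; open, the fingers measure 117 mm over their backs; the gripper's body (75 mm by 190 mm) begins 51 mm behind the grasp point.
Start: joints at [1.323, 0.321, -0.07, 1.45, 0.023, 1.371, -0.057], TCP at [0.168, -0.628, 0.234] pointing down, gripper open.
Joint ranges: [-2.86, 2.86], [-0.3, 2.09], [-1.38, 1.24], [0.06, 2.45], [-1.56, 4.7], [0.09, 2.05], [-2.69, 2.69]. Speed limits (rad/s): [2.57, 2.57, 3.14, 3.14, 3.14, 3.14, 3.14].

## Interface

Orientations are given as a unit quaternion [w, x, y, z].
In Python, from bench import r, eyes, job, spotter gives the robot as it stands.
- The arm moves only by the shell command python3 -m pendant 'ROWS' [FORCE]. ROWS is a JSON object of lists of equal length, an entry for each row: "slide": the shift along the tool's x, y, z in mm, a list of three; "rotation": the turn, a rotation vector about the tool's x, y, z in rad, a list of three; "fingers": the closure, from -1 (fully open) to 1 (shut). A call has 1 to 12 rows; each row is the pose to reach, as a shift and turn from the pose measured when the call began, along the tool's axes at that moment; what a row does not reach only later rows make up. A row lasts 1/8 s, in which the tool goes at most 62.5 mm and 10.7 degrees, less where a joint would pass 70% of its speed; a pose out of reach is approached as far as the arm can. A call with a gripper value outside its range is refused whole. The fingers move at their own pace and stop on an object; FORCE is the grip in N (left out, the last holds). Time passes only in rows, so rows that repeat a pose let the fingers close. It gives the time, the measured TCP pose, the force and the opening at its end, in the units of the state.
- r.state(): the state, without advancing time (a new reading comes with each control period).
- eyes.capture(name): name is "side" or "top" or "wrist"; returns the picture (480x640x3 uint8, blue, green, red); there is no depth.
- eyes.camera_info(name): a dict with "fx", "fy", "cx", "cy" (pixels), "R" (3x3) and "t" (3): a world point X has camera coordinates R X + t; the wrist camera has in their place "tool_from_camera" (4x4, takes a point from camera to tool coordinates, whose origin is the TCP and whose axes are the tool frame's). Camera axes: x right, y down, z forward; pixel columns grow to the right and rows downward; lengths in m; the calibration is good to about 2 mm. A picture is of the moment at which its call begins: read the wrist's pose just before it. camera_info takes no time and is no camera call.
- job.finish_job(): hands the job in, once; it reports no verdict.
Trained networks look in the newest picture that a camera, given by its name, has taken for a name from the list of things; names that differ only in an ending like _2 or _b are one class to them, and where a whole thing is asked for, a point or a joint stands for the part that bears it (a point fixed in the world has none). Each returns a list of dicts, best first, with "conf" (0 to 1); they miss things now and then, are a little off and sometimes report something else, mostly with a low value. They report only what shows in the picture. A call takes as long as a camera call. They do not tell look-alikes from the thing itself.
- spotter.spot_in(thing, camera): "position" ([x, y, z] in m, in the coordinates of the camera as it stood for that picture, good to about 4 mm: the middle of the surface that is visible of it).
- spotter.silhouettes(thing, camera): "region" (480x640 bool, what is visible of it).
The state is a dict: "time": time; "q": joint angles; "qvel": joint speeds; "joint_torque": joint torques, N m; "tcp_pos": TCP position; "tool_rot": TCP orientation; "contact_force": force on the tool from outside, world axes, zero at the start; "torque": the same for the moment, N m; "opening": opening from 0.0 (shut) to 1.0 (fully open).
Only numpy, scipy, OpenCV 4.12 (cv2) and the standard library are available. Lean on these libraries where they do the work, as an engineer would, in place of code of your own. Each camera call takes 0.05 s, during which the arm holds its last target.

## Task

Set the four pillar candles from the metal work tray on the brass plates of the long dark wooden tray so that they step down in height: the tallest on the plate next to the red star, the shortest at the other end. Stand each one upright in the middle of its plate, set down rather than dropped; knock no candle over, and leave the empty glass standing where it is.

Things in the scene. Friction and masses are not known exactly. Their poses are not given: they have to be found in the camera images.
- candle_60_mid (a point): Loose plain round pillar candle, cream, the palest and shortest: 48 mm diameter, 60 mm tall (plus a short thin wick), about 99 g, standing upright on the work tray at the start. This point is its centre, 30.0 mm above its foot; z points up its axis.
- candle_75_mid (a point): Loose plain round pillar candle, light peach: 48 mm diameter, 75 mm tall (plus a short thin wick), about 124 g, standing upright on the work tray at the start. This point is its centre, 37.5 mm above its foot; z points up its axis.
- candle_90_mid (a point): Loose plain round pillar candle, terracotta: 48 mm diameter, 90 mm tall (plus a short thin wick), about 148 g, standing upright on the work tray at the start. This point is its centre, 45.0 mm above its foot; z points up its axis.
- candle_105_mid (a point): Loose plain round pillar candle, dark oxblood red, the darkest and tallest: 48 mm diameter, 105 mm tall (plus a short thin wick), about 173 g, standing upright on the work tray at the start. This point is its centre, 52.5 mm above its foot; z points up its axis.
- plate_a: One of four identical flat round brass candle plates fixed in one straight row on the long dark walnut tray, 74 mm diameter, 3 mm thick, no rim, 84 mm from centre to centre. Which of the four names lies where in the row changes. Origin: centre of its underside, so the face the candle stands on is 3 mm above it (15 mm above the table); its x axis runs along the row, z up.
- plate_b: One of four identical flat round brass candle plates fixed in one straight row on the long dark walnut tray, 74 mm diameter, 3 mm thick, no rim, 84 mm from centre to centre. Which of the four names lies where in the row changes. Origin: centre of its underside, so the face the candle stands on is 3 mm above it (15 mm above the table); its x axis runs along the row, z up.
- plate_c: One of four identical flat round brass candle plates fixed in one straight row on the long dark walnut tray, 74 mm diameter, 3 mm thick, no rim, 84 mm from centre to centre. Which of the four names lies where in the row changes. Origin: centre of its underside, so the face the candle stands on is 3 mm above it (15 mm above the table); its x axis runs along the row, z up.
- plate_d: One of four identical flat round brass candle plates fixed in one straight row on the long dark walnut tray, 74 mm diameter, 3 mm thick, no rim, 84 mm from centre to centre. Which of the four names lies where in the row changes. Origin: centre of its underside, so the face the candle stands on is 3 mm above it (15 mm above the table); its x axis runs along the row, z up.
- star: Red five-pointed star ornament, 60 mm across and 19 mm high, fixed lying at one end of the row on the long tray, 77 mm from the centre of the nearest plate (a blue matchbox of 54 x 36 x 15 mm is fixed at the other end). Which end it is at changes. The tray is 480 x 112 mm, its board 12 mm high, its side edges 18 mm. Origin: centre of its underside on the board.
- glass_mid (a point): Empty clear straight candle glass (a tumbler), 70 mm diameter, 85 mm tall, standing loose among the candles on the work tray; it stays there. This point is its centre, 42.5 mm above its foot. The work tray is dark grey metal lined with kraft paper, 340 x 280 mm, inner floor 5 mm above the table, rim 17 mm high; candles, glass and one flat peach wax disc (74 mm diameter, 18 mm high) stand on it in a loose 2 x 3 grid, at least 70 mm between centres.
Mind the look-alikes: they are no part of the job. What is shaped like the part that bears candle_75_mid but green is not meant. Leave any green look-alike of the part that bears candle_105_mid alone.

How it is judged:
At the end, for the whole second after the job is handed in: Counting from the star, the four plates carry the 105, 90, 75 and 60 mm candles: each stands upright on its plate (within 0.1 rad, height within 5 mm), its axis within 12 mm of the plate's centre, released and at rest ((horizontal distance between candle_60_mid and plate_a below 0.012 m or horizontal distance between candle_60_mid and plate_b below 0.012 m or horizontal distance between candle_60_mid and plate_c below 0.012 m or horizontal distance between candle_60_mid and plate_d below 0.012 m) and horizontal distance between candle_60_mid and star between 0.299 and 0.359 m and height (world z) of candle_60_mid between 0.04 and 0.05 m and angle between each of candle_60_mid, candle_75_mid, candle_90_mid, candle_105_mid's own z axis and vertical below 0.1 rad and linear speed of each of candle_60, candle_75, candle_90, candle_105 below 0.02 m/s and (horizontal distance between candle_75_mid and plate_a below 0.012 m or horizontal distance between candle_75_mid and plate_b below 0.012 m or horizontal distance between candle_75_mid and plate_c below 0.012 m or horizontal distance between candle_75_mid and plate_d below 0.012 m) and horizontal distance between candle_75_mid and star between 0.215 and 0.275 m and height (world z) of candle_75_mid between 0.0475 and 0.0575 m and (horizontal distance between candle_90_mid and plate_a below 0.012 m or horizontal distance between candle_90_mid and plate_b below 0.012 m or horizontal distance between candle_90_mid and plate_c below 0.012 m or horizontal distance between candle_90_mid and plate_d below 0.012 m) and horizontal distance between candle_90_mid and star between 0.131 and 0.191 m and height (world z) of candle_90_mid between 0.055 and 0.065 m and (horizontal distance between candle_105_mid and plate_a below 0.012 m or horizontal distance between candle_105_mid and plate_b below 0.012 m or horizontal distance between candle_105_mid and plate_c below 0.012 m or horizontal distance between candle_105_mid and plate_d below 0.012 m) and horizontal distance between candle_105_mid and star between 0.047 and 0.107 m and height (world z) of candle_105_mid between 0.0625 and 0.0725 m); the robot touches nothing.
It fails at once if a candle is dropped on to a plate (still faster than 0.5 m/s within 25 mm of standing on it) instead of being set down (((horizontal distance between candle_60_mid and plate_a below 0.035 m or horizontal distance between candle_60_mid and plate_b below 0.035 m or horizontal distance between candle_60_mid and plate_c below 0.035 m or horizontal distance between candle_60_mid and plate_d below 0.035 m) and height (world z) of candle_60_mid below 0.07 m and linear speed of candle_60 above 0.5 m/s) or ((horizontal distance between candle_75_mid and plate_a below 0.035 m or horizontal distance between candle_75_mid and plate_b below 0.035 m or horizontal distance between candle_75_mid and plate_c below 0.035 m or horizontal distance between candle_75_mid and plate_d below 0.035 m) and height (world z) of candle_75_mid below 0.0775 m and linear speed of candle_75 above 0.5 m/s) or ((horizontal distance between candle_90_mid and plate_a below 0.035 m or horizontal distance between candle_90_mid and plate_b below 0.035 m or horizontal distance between candle_90_mid and plate_c below 0.035 m or horizontal distance between candle_90_mid and plate_d below 0.035 m) and height (world z) of candle_90_mid below 0.085 m and linear speed of candle_90 above 0.5 m/s) or ((horizontal distance between candle_105_mid and plate_a below 0.035 m or horizontal distance between candle_105_mid and plate_b below 0.035 m or horizontal distance between candle_105_mid and plate_c below 0.035 m or horizontal distance between candle_105_mid and plate_d below 0.035 m) and height (world z) of candle_105_mid below 0.0925 m and linear speed of candle_105 above 0.5 m/s)).
It fails at once if a candle is knocked over (leans more than 45 degrees) (angle between any of candle_60_mid, candle_75_mid, candle_90_mid, candle_105_mid's own z axis and vertical above 0.785 rad).
It fails at once if the glass is shifted more than 40 mm or knocked over (distance of glass_mid from where it was at the start of the episode above 0.04 m or angle between glass_mid's own z axis and vertical above 0.5 rad).
It also fails if it takes over 109 s, if anything falls off the work surface, if the arm or the gripper's body presses on something with over 40 N, if the wrist force passes 120 N, or if a joint passes its speed limit or range.

## Working session

There is one attempt and no reset: what is moved stays moved. The work goes in short steps, Python scripts to look and compute and a shell command to move; the robot and the scene stay as the last step left them, time stands still between calls to the robot, and variables do not carry over. Pictures are saved under pics/ and viewed, and the job is handed in when it is done.

```bash
ls; mkdir -p pics; python3 - <<'E'
from bench import r, eyes, job, spotter
import cv2
s=r.state();print(s['time'],s['tcp_pos'],s['tool_rot'],s['opening'],r.tips_ahead)
for n in ['top','side']:
    cv2.imwrite(f'pics/{n}0.png',eyes.capture(n))
    print({k:(v.round(3).tolist() if hasattr(v,'round') else v) for k,v in eyes.camera_info(n).items()})
print(eyes.camera_info('wrist'))
E
```

```text
pics
0.0 [ 0.16802628 -0.62736858  0.23246467] [ 0.56043762  0.43082041  0.56154414 -0.43008328] 0.9987086935970119 0.011
{'fx': 457.06773007255777, 'fy': 457.06773007255777, 'cx': 314.06712605270394, 'cy': 237.04246988707874, 'R': [[-0.172, -0.985, -0.005], [-0.963, 0.169, -0.208], [0.205, -0.031, -0.978]], 't': [0.077, 0.549, 1.167]}
{'fx': 536.1056634524009, 'fy': 536.1056634524009, 'cx': 320.7188192678632, 'cy': 229.84973806971894, 'R': [[-0.695, -0.719, 0.011], [-0.559, 0.53, -0.638], [0.453, -0.449, -0.77]], 't': [0.38, 0.347, 0.885]}
{'fx': 430.3417101101056, 'fy': 430.3417101101056, 'cx': 321.6764791437319, 'cy': 238.30021097560032, 'tool_from_camera': array([[ 9.53554461e-04, -2.44437441e-01,  9.69664596e-01,
        -1.51218897e-01],
       [ 4.10416392e-04, -9.69664859e-01, -2.44437911e-01,
         6.73004534e-02],
       [ 9.99999461e-01,  6.31051105e-04, -8.24307119e-04,
         3.70512478e-04],
       [ 0.00000000e+00,  0.00000000e+00,  0.00000000e+00,
         1.00000000e+00]])}
```

View pics/top0.png

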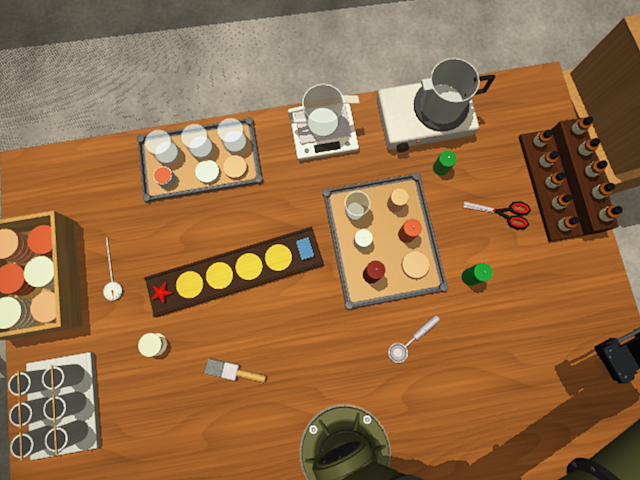

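View pics/side0.png

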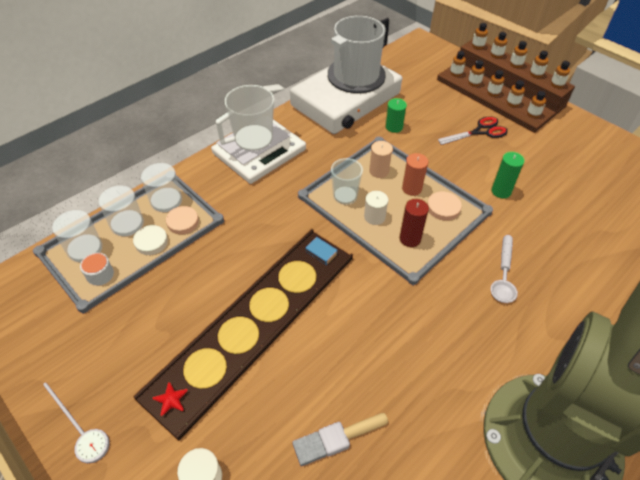

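The tray has dark red (374,271), cream (364,239), terracotta (411,230) and light peach (399,198) candles. The glass is at (357,206) and the flat disc at (416,264). The star is at the far-left end (160,292) with the matchbox at (306,248). The green cylinders (446,162) and (480,274) are look-alikes. Next I'll measure by silhouette fit in both views.

```bash
cat > h.py <<'E'
from bench import r, eyes, job, spotter
import cv2, numpy as np
from scipy.optimize import least_squares
from scipy.spatial.transform import Rotation as Ro
def proj(n,P):
    c=eyes.camera_info(n); p=np.asarray(P)@np.array(c['R']).T+np.array(c['t'])
    return np.c_[c['fx']*p[:,0]/p[:,2]+c['cx'], c['fy']*p[:,1]/p[:,2]+c['cy']]
def ray(n,px,z):
    c=eyes.camera_info(n);R=np.array(c['R']);t=np.array(c['t'])
    d=R.T@[(px[0]-c['cx'])/c['fx'],(px[1]-c['cy'])/c['fy'],1];o=-R.T@t
    return (o+d*(z-o[2])/d[2])
A=np.linspace(0,2*np.pi,48,endpoint=False)
def hullc(n,x,y,z0,z1,rad):
    P=np.concatenate([np.c_[x+rad*np.cos(A),y+rad*np.sin(A),0*A+z] for z in(z0,z1)])
    h=cv2.convexHull(proj(n,P).astype(np.float32)); m=cv2.moments(h)
    return np.array([m['m10']/m['m00'],m['m01']/m['m00']]),m['m00']
def fit(obs,z0,z1,rad,x0):
    f=lambda v:np.concatenate([hullc(n,v[0],v[1],z0,z1,rad)[0]-c for n,c in obs])
    s=least_squares(f,x0,x_scale=.01,diff_step=1e-4);return s.x,s.fun
E
python3 - <<'E'
from h import *
for n in ['top','side']:
    eyes.capture(n)
    for th in ['candle_60_mid','candle_75_mid','candle_90_mid','candle_105_mid','plate_a','star','glass_mid']:
        for d in spotter.silhouettes(th,n):
            if d['conf']<.2: continue
            m=d['region'];ys,xs=np.nonzero(m)
            print(n,th,round(d['conf'],2),len(xs),xs.mean().round(1),ys.mean().round(1),xs.min(),xs.max(),ys.min(),ys.max())
print(r.state()['time'])
E
```

```text
top candle_60_mid 0.55 305 362.7 239.8 354 372 230 250
top candle_75_mid 0.9 373 444.5 163.4 433 455 152 175
top candle_75_mid 0.64 363 397.6 200.3 387 408 189 212
top candle_90_mid 0.7 414 409.7 230.7 398 421 219 242
top candle_105_mid 0.96 526 477.2 274.4 462 492 263 285
top candle_105_mid 0.78 363 374.3 271.5 363 385 261 282
top plate_a 0.97 587 278.0 257.8 265 291 245 271
top plate_a 0.79 574 189.6 284.7 177 203 272 298
top plate_a 0.7 502 249.0 266.3 236 261 254 279
top plate_a 0.64 563 219.1 275.7 206 232 263 288
top star 0.63 372 374.0 272.5 363 386 262 283
top star 0.55 170 161.4 292.6 154 171 284 302
top glass_mid 0.59 605 356.8 205.6 345 370 191 221
side candle_60_mid 0.68 639 375.7 207.1 365 387 191 224
side candle_75_mid 0.6 720 380.2 159.2 369 391 141 177
side candle_75_mid 0.57 603 394.8 115.4 384 405 98 132
side candle_90_mid 0.93 888 414.0 173.5 402 427 152 195
side candle_105_mid 0.75 1018 506.5 174.1 491 523 151 198
side candle_105_mid 0.64 1115 413.1 222.3 399 428 198 248
side plate_a 0.95 1015 268.6 304.3 249 287 288 320
side plate_a 0.77 857 297.2 275.8 279 315 262 290
side plate_a 0.76 1295 204.3 367.7 184 226 349 387
side plate_a 0.62 1100 237.7 334.4 219 256 317 352
side star 0.84 506 170.2 397.8 154 184 382 413
side star 0.57 660 379.7 158.7 369 390 141 176
side glass_mid 0.79 1125 345.3 180.0 331 361 159 203
0.9
```

Two candidates each: peach candle (398,200) against green (444,163), and oxblood (374,271) against green (477,274). The non-green ones on the work tray fit the description. Next come the position fit and a confirming crop.

```bash
python3 - <<'E'
from h import *
im=cv2.imread('pics/top0.png')[150:310,320:500]
cv2.imwrite('pics/crop1.png',cv2.resize(im,None,fx=4,fy=3.7))
O={'60':[(362.7,239.8),(375.7,207.1),.005,.065,.024],'75':[(397.6,200.3),(380.2,159.2),.005,.08,.024],'90':[(409.7,230.7),(414,173.5),.005,.095,.024],'105':[(374.3,271.5),(413.1,222.3),.005,.11,.024],'glass':[(356.8,205.6),(345.3,180),.005,.09,.035]}
for i,(a,b) in enumerate([((189.6,284.7),(204.3,367.7)),((219.1,275.7),(237.7,334.4)),((249,266.3),(268.6,304.3)),((278,257.8),(297.2,275.8))]): O['p%d'%i]=[a,b,.012,.015,.037]
O['star']=[(161.4,292.6),(170.2,397.8),.012,.031,.02]
res={}
for k,(a,b,z0,z1,rad) in O.items():
    x0=ray('top',a,(z0+z1)/2)[:2]
    x,f=fit([('top',np.array(a)),('side',np.array(b))],z0,z1,rad,x0)
    xt,_=fit([('top',np.array(a))],z0,z1,rad,x0);xs,_=fit([('side',np.array(b))],z0,z1,rad,x0)
    res[k]=x;print(k,x.round(4),np.hypot(*x).round(3),'top',xt.round(4),'side',xs.round(4))
P=np.array([res['p%d'%i] for i in range(4)])
print(np.linalg.norm(np.diff(P,axis=0),axis=1),np.linalg.norm(P[0]-res['star']))
t=np.arange(4)*.084;d=P[3]-P[0];d/=np.linalg.norm(d);c=P.mean(0)
print(d,[ (c+d*(u-.126)).round(4).tolist() for u in t])
s=r.state();print(Ro.from_quat(np.roll(s['tool_rot'],-1)).as_matrix().round(3))
E
```

```text
60 [ 0.5281 -0.1477] 0.548 top [ 0.5274 -0.148 ] side [ 0.5286 -0.1475]
75 [ 0.6185 -0.2619] 0.672 top [ 0.6183 -0.263 ] side [ 0.6183 -0.2607]
90 [ 0.5283 -0.2744] 0.595 top [ 0.527  -0.2751] side [ 0.5291 -0.274 ]
105 [ 0.434  -0.1558] 0.461 top [ 0.4339 -0.1576] side [ 0.4338 -0.1541]
glass [ 0.622  -0.1486] 0.64 top [ 0.6209 -0.1486] side [ 0.623  -0.1489]
p0 [0.4922 0.3376] 0.597 top [0.4912 0.3366] side [0.4926 0.338 ]
p1 [0.503  0.2546] 0.564 top [0.5017 0.2542] side [0.5037 0.2546]
p2 [0.5136 0.171 ] 0.541 top [0.5133 0.1699] side [0.5136 0.1715]
p3 [0.524  0.0874] 0.531 top [0.5228 0.0879] side [0.5248 0.087 ]
star [0.4829 0.413 ] 0.635 top [0.4817 0.4119] side [0.4835 0.4134]
[0.08380021 0.08422574 0.08419449] 0.07595757701205472
[ 0.12610006 -0.99201753] [[0.4923, 0.3377], [0.5029, 0.2543], [0.5135, 0.171], [0.5241, 0.0877]]
[[-0.     0.966  0.259]
 [-0.     0.259 -0.966]
 [-1.    -0.     0.   ]]
```

View pics/crop1.png

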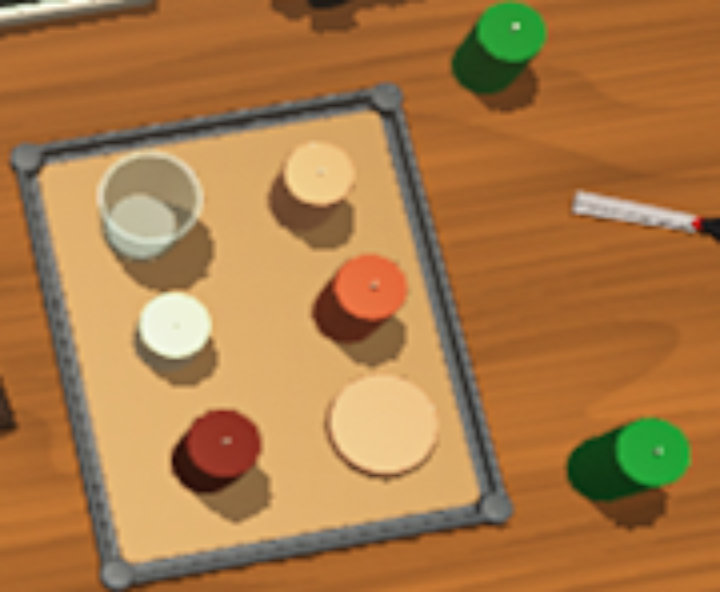

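The crop confirms it: the terracotta, peach, cream and oxblood pillars stand on the tray, and the green ones are off it. The fits agree across views to about 3 mm, the pitch is 84 mm and the star is 76 mm from the nearest plate. I'll grasp with the jaws across the row (azimuth 7.2°), tallest candle first.

```bash
cat >> h.py <<'E'
C={'60':(.5281,-.1477),'75':(.6185,-.2619),'90':(.5283,-.2744),'105':(.4340,-.1558)}
PL={'105':(.4923,.3377),'90':(.5029,.2543),'75':(.5135,.1710),'60':(.5241,.0877)}
def go(xy,z,az=7.2):
    """slide mm and rotvec to reach TCP at xy,z, tool down, jaw azimuth az deg"""
    s=r.state();R=Ro.from_quat(np.roll(s['tool_rot'],-1)).as_matrix()
    p=np.array(s['tcp_pos']);a=np.deg2rad(az);zt=np.array([np.cos(a),np.sin(a),0]);xt=np.array([0,0,-1.])
    T=np.c_[xt,np.cross(zt,xt),zt]
    sl=R.T@(np.array([*xy,z])-p)*1000;rv=Ro.from_matrix(R.T@T).as_rotvec()
    print('t',round(s['time'],2),'tcp',p.round(4),'open',round(s['opening'],3),'F',np.round(s['contact_force'],1),'slide',sl.round(1),'rot',rv.round(3))
E
python3 -c "
from h import *
go(C['105'],.232)"
```

```text
t 0.9 tcp [ 0.1682 -0.6279  0.2336] open 0.997 F [ 0.7 -0.4  1.5] slide [   1.5  378.9 -387.2] rot [-1.435  0.     0.   ]
```

```bash
python3 -m pendant '{"slide":[[0,32,-32],[0,63,-65],[0,95,-97],[0,126,-129],[0,158,-161],[0,190,-194],[0,221,-226],[0,253,-258],[0,284,-290],[0,316,-323],[0,347,-355],[0,379,-387]],"rotation":[[-0.12,0,0],[-0.24,0,0],[-0.36,0,0],[-0.48,0,0],[-0.6,0,0],[-0.72,0,0],[-0.84,0,0],[-0.96,0,0],[-1.08,0,0],[-1.2,0,0],[-1.32,0,0],[-1.435,0,0]],"fingers":[-1,-1,-1,-1,-1,-0.5,-0.5,-0.5,-0.5,-0.5,-0.5,-0.5]}' 20; python3 - <<'E'
from h import *
go(C['105'],.232)
cv2.imwrite('pics/w1.png',eyes.capture('wrist'))
E
```

```text
time: 2.4
tcp_pos: [0.4347, -0.1547, 0.2339]
tool_rot: [0.706, -0.046, 0.705, 0.045]
contact_force: [0.4, -0.3, 0.6]
opening: 0.753
t 2.4 tcp [ 0.4347 -0.1547  0.2339] open 0.753 F [ 0.4 -0.3  0.6] slide [ 1.9 -1.  -0.8] rot [0.004 0.001 0.001]
```

View pics/w1.png

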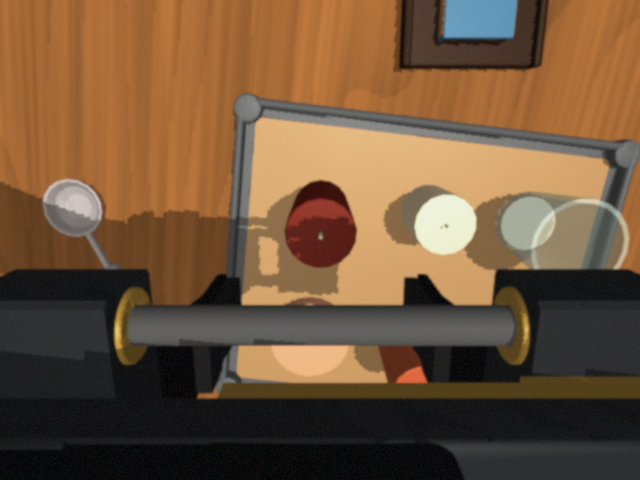

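The oxblood candle (321,233) sits on the jaw centreline, clear of the fingers. Descending now.

```bash
python3 -m pendant '{"slide":[[40,-1,-1],[80,-1,-1],[110,-1,-1],[135,-1,-1],[154,-1,-1],[154,-1,-1],[154,-1,-1],[154,-1,-1],[154,-1,-1],[154,-1,-1],[154,-1,-1]],"rotation":[[0,0,0],[0,0,0],[0,0,0],[0,0,0],[0,0,0],[0,0,0],[0,0,0],[0,0,0],[0,0,0],[0,0,0],[0,0,0]],"fingers":[-0.5,-0.5,-0.5,-0.5,-0.5,-0.5,0.8,0.8,0.8,0.8,0.8]}' 20; python3 - <<'E'
from h import *
go(PL['105'],.24)
E
```

```text
time: 3.82
tcp_pos: [0.4378, -0.1491, 0.0809]
tool_rot: [0.707, -0.049, 0.704, 0.05]
contact_force: [-2.9, 0.7, 6.6]
opening: 0.554
t 3.83 tcp [ 0.4378 -0.1491  0.0809] open 0.554 F [-2.9  0.7  6.6] slide [-158.1  474.4  123.2] rot [ 0.016  0.004 -0.001]
```

The opening of 48 mm is right for a candle, but the TCP drifted about 6 mm from the command and there is some force. I'll look before lifting.

```bash
python3 - <<'E'
from h import *
s=r.state();print(s['q'],s['contact_force'],s['torque'],s['tcp_pos'])
im=eyes.capture('side')[80:360,200:600]
cv2.imwrite('pics/s1.png',cv2.resize(im,None,fx=2,fy=2))
cv2.imwrite('pics/w2.png',eyes.capture('wrist'))
s=r.state();print(s['q'],s['contact_force'],s['torque'],s['tcp_pos'])
E
```

```text
[ 0.85529753  0.09508639 -0.60086521  2.06132104  0.06084464  0.99934558
  0.36518448] [-2.92113851  0.65028242  6.58944896] [-0.09952109  0.31856553 -0.02429991] [ 0.43781629 -0.14907437  0.08086313]
[ 0.8552936   0.09514269 -0.60085582  2.06126668  0.06089178  0.99943942
  0.36521809] [-1.67339886 -0.69838747  6.54816391] [-0.05320064  0.29090098  0.00391376] [ 0.43780637 -0.14908612  0.0808638 ]
```

View pics/s1.png

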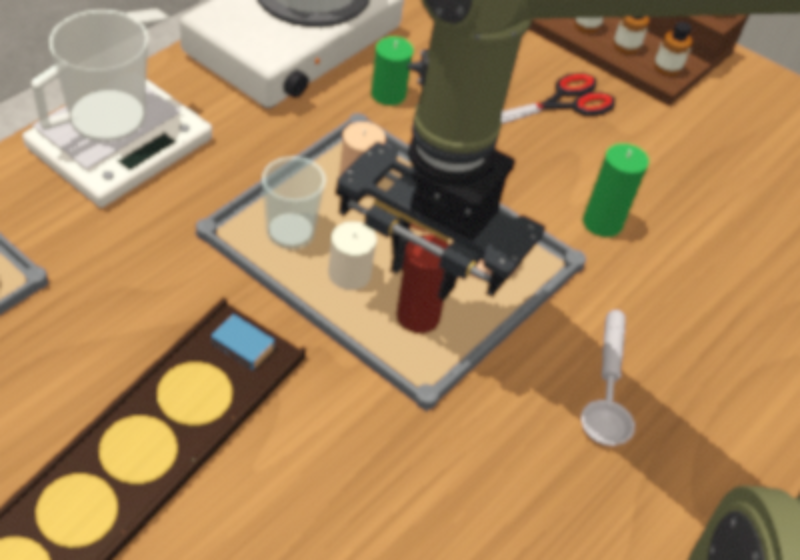

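View pics/w2.png

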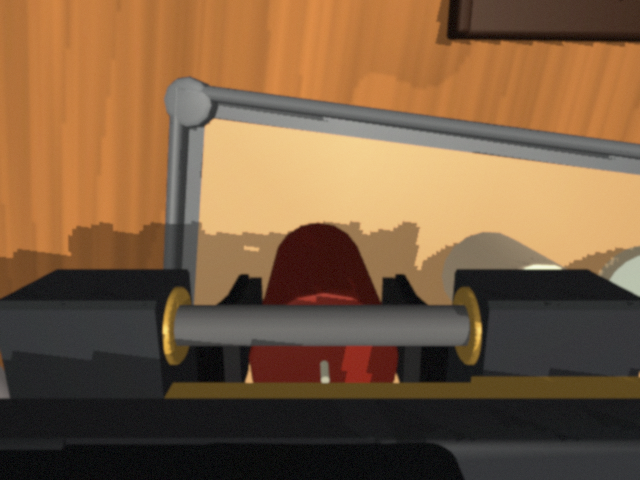

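```bash
cat >> h.py <<'E'
def wtool(px,xt):
    "wrist pixel -> tool coords at tool x = xt"
    c=eyes.camera_info('wrist');M=np.array(c['tool_from_camera'])
    d=M[:3,:3]@[(px[0]-c['cx'])/c['fx'],(px[1]-c['cy'])/c['fy'],1];o=M[:3,3]
    return o+d*(xt-o[0])/d[0]
E
python3 - <<'E'
from h import *
for h in (.114,.118,.122): print(wtool((324,362),.081-h))
E
```

```text
[-0.033      -0.00245464  0.00163868]
[-0.037      -0.00013276  0.00161398]
[-0.041       0.00218912  0.00158928]
```

```bash
python3 -m pendant '{"slide":[[-5,0,0],[-15,0,0],[-40,0,0],[-80,0,0],[-120,0,0],[-140,0,0],[-140,0,0]],"rotation":[[0,0,0],[0,0,0],[0,0,0],[0,0,0],[0,0,0],[0.016,0,0],[0.016,0,0]],"fingers":[0.8,0.8,0.8,0.8,0.8,0.8,0.8]}'; python3 - <<'E'
from h import *
go(PL['105'],.22)
s=r.state();print(s['q'].round(3),s['torque'])
E
```

```text
time: 4.8
tcp_pos: [0.4384, -0.1495, 0.2226]
tool_rot: [0.708, -0.045, 0.703, 0.044]
contact_force: [-0.2, -0.0, -3.1]
opening: 0.55
t 4.8 tcp [ 0.4384 -0.1495  0.2226] open 0.55 F [-0.2 -0.  -3.1] slide [  2.9 476.6 114.6] rot [0.    0.007 0.001]
[ 0.888 -0.065 -0.585  1.894 -0.039  1.295  0.44 ] [ 0.00804705 -0.1338917  -0.00944875]
```

```bash
python3 -m pendant '{"slide":[[0,20,5],[0,60,14],[0,105,25],[0,150,36],[0,195,47],[0,240,58],[0,285,69],[0,330,80],[0,375,90],[0,420,101],[0,460,110],[0,476,114]],"rotation":[[0,0,0],[0,0,0],[0,0,0],[0,0,0],[0,0,0],[0,0,0],[0,0,0],[0,0,0],[0,0,0],[0,0,0],[0,0,0],[0,0,0]],"fingers":[0.8,0.8,0.8,0.8,0.8,0.8,0.8,0.8,0.8,0.8,0.8,0.8]}'; python3 - <<'E'
from h import *
go(PL['105'],.22)
im=eyes.capture('side');cv2.imwrite('pics/s2.png',im)
for d in spotter.silhouettes('candle_105_mid','side'):
    ys,xs=np.nonzero(d['region']);print('side',d['conf'],len(xs),xs.mean(),ys.mean(),xs.min(),xs.max(),ys.min(),ys.max())
cv2.imwrite('pics/w3.png',eyes.capture('wrist'))
for d in spotter.silhouettes('candle_105_mid','wrist'):
    ys,xs=np.nonzero(d['region']);print('w',d['conf'],len(xs),xs.mean(),ys.mean(),xs.min(),xs.max(),ys.min(),ys.max())
go(PL['105'],.22)
E
```

```text
time: 6.3
tcp_pos: [0.4885, 0.3415, 0.2215]
tool_rot: [0.707, -0.046, 0.704, 0.047]
contact_force: [0.1, 0.1, -1.5]
opening: 0.552
t 6.3 tcp [0.4885 0.3415 0.2215] open 0.552 F [ 0.1  0.1 -1.5] slide [ 1.5 -4.3  3.3] rot [ 0.006  0.003 -0.002]
side 0.74 1091 507.11457378551785 173.88817598533456 490 524 150 198
side 0.68 375 186.24266666666668 331.296 165 207 294 344
w 0.63 12593 320.9785595171921 309.66473437624074 249 396 222 383
t 6.5 tcp [0.4902 0.3375 0.2219] open 0.549 F [-0.3 -0.8 -0.7] slide [ 1.9 -0.1  2.1] rot [0.002 0.005 0.001]
```

View pics/s2.png

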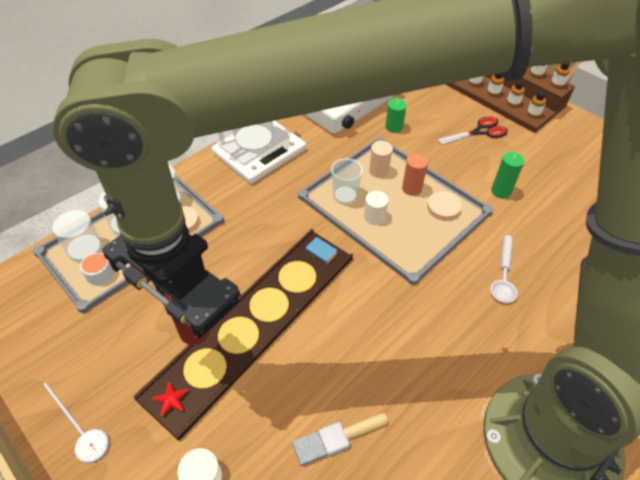

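View pics/w3.png

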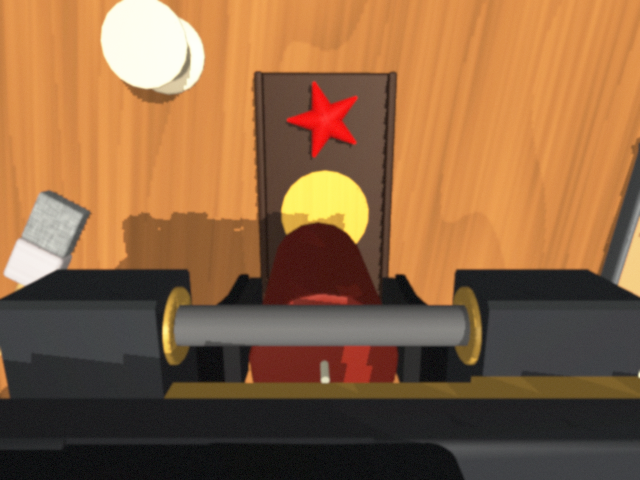

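```bash
python3 - <<'E'
from h import *
for px in ((320,222),(320,224)): print(wtool(px,.076))
import numpy as np
s=r.state();R=Ro.from_quat(np.roll(s['tool_rot'],-1)).as_matrix()
w=lambda v:(R@v+s['tcp_pos'])
print('star',w(wtool((324,121),s['tcp_pos'][2]-.03)))
# plate ends: far edge (325,170), left (281,212) right(369,212)
print('plate far edge',w(wtool((325,170),s['tcp_pos'][2]-.015)),'L',w(wtool((281,212),s['tcp_pos'][2]-.015)),'R',w(wtool((369,212),s['tcp_pos'][2]-.015)))
E
```

```text
[7.60000000e-02 1.81803377e-02 1.11484780e-05]
[7.60000000e-02 1.70775548e-02 1.05496945e-05]
star [0.48451181 0.41014155 0.02990785]
plate far edge [0.49047669 0.37185649 0.01496923] L [0.45816533 0.33221343 0.01484726] R [0.53191215 0.34171696 0.01519496]
```

```bash
python3 -c "
from h import *
go((.4924,.342),.095)"
```

```text
t 6.5 tcp [0.4902 0.3375 0.2219] open 0.549 F [-0.3 -0.8 -0.7] slide [126.9   4.4   2.1] rot [0.002 0.005 0.001]
```

```bash
python3 -m pendant '{"slide":[[20,4,2],[50,4,2],[80,4,2],[105,4,2],[117,4,2],[124,4,2],[126,4,2],[127,4,2],[127,4,2]],"rotation":[[0,0,0],[0,0,0],[0,0,0],[0,0,0],[0,0,0],[0,0,0],[0,0,0],[0,0,0],[0,0,0]],"fingers":[0.8,0.8,0.8,0.8,0.8,0.8,0.8,0.8,0.8]}'; python3 - <<'E'
from h import *
go((.4924,.342),.091)
cv2.imwrite('pics/w4.png',eyes.capture('wrist'))
im=eyes.capture('side')[200:460,60:360];cv2.imwrite('pics/s3.png',cv2.resize(im,None,fx=2.3,fy=2.3))
E
```

```text
time: 7.62
tcp_pos: [0.4927, 0.3419, 0.0955]
tool_rot: [0.708, -0.045, 0.704, 0.045]
contact_force: [-0.3, -0.1, -2.7]
opening: 0.547
t 7.62 tcp [0.4927 0.3419 0.0955] open 0.547 F [-0.3 -0.1 -2.7] slide [ 4.5  0.2 -0.3] rot [0.002 0.006 0.001]
```

View pics/s3.png

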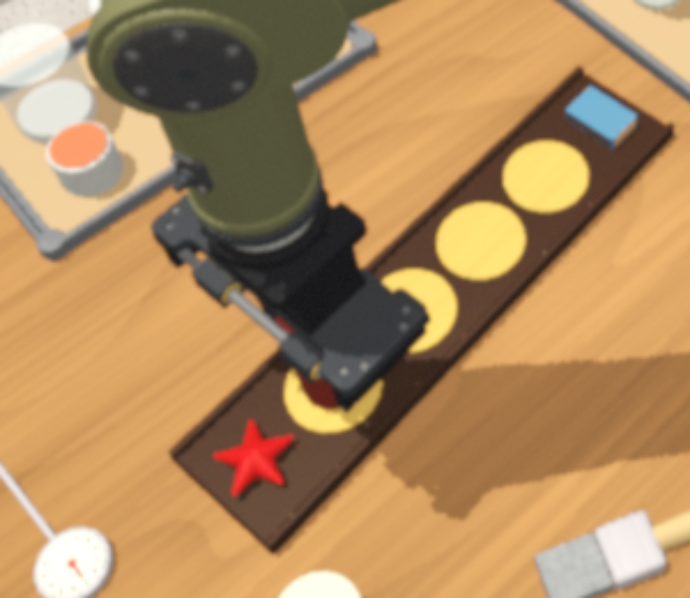

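View pics/w4.png

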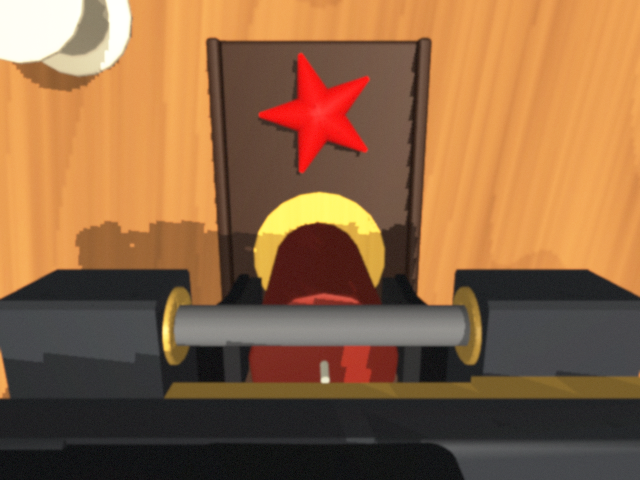

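```bash
python3 -c "
from h import *
print(wtool((320,192),.0805),wtool((320,223),.076),wtool((255,250),.0805),wtool((385,250),.0805))"
```

```text
[8.05000000e-02 3.37925594e-02 2.37852524e-06] [7.60000000e-02 1.76294809e-02 1.09238623e-05] [ 0.0805      0.00122928 -0.03634911] [0.0805     0.00126021 0.03631763]
```

The foot is 3 mm short of the plate centre along the row and centred across it. I'll shift 3 mm and lower gently.

```bash
python3 -m pendant '{"slide":[[1,2,0],[2,3,0],[3,3,0],[4,3,0],[4.5,3,0],[5,3,0],[5,3,0]],"rotation":[[0,0,0],[0,0,0],[0,0,0],[0,0,0],[0,0,0],[0,0,0],[0,0,0]],"fingers":[0.8,0.8,0.8,0.8,0.8,0.8,0.8]}'; python3 -c "
from h import *
go((.4924,.345),.091)"
```

```text
time: 8.6
tcp_pos: [0.4922, 0.345, 0.0909]
tool_rot: [0.708, -0.045, 0.704, 0.045]
contact_force: [-1.1, -0.7, 5.1]
opening: 0.549
t 8.6 tcp [0.4922 0.345  0.0909] open 0.549 F [-1.1 -0.7  5.1] slide [-0.1 -0.   0.2] rot [0.002 0.006 0.001]
```

Contact shows: Fz went from -2.7 to +5.1 N at the expected height. Releasing and rising.

```bash
python3 -m pendant '{"slide":[[0,0,0],[0,0,0],[0,0,0],[0,0,0],[-10,0,0],[-40,0,0],[-80,0,0],[-120,0,0],[-140,0,0],[-140,0,0]],"rotation":[[0,0,0],[0,0,0],[0,0,0],[0,0,0],[0,0,0],[0,0,0],[0,0,0],[0,0,0],[0,0,0],[0,0,0]],"fingers":[0.2,-0.5,-0.5,-0.5,-0.5,-0.5,-0.5,-0.5,-0.5,-0.5]}'; python3 - <<'E'
from h import *
cv2.imwrite('pics/w5.png',eyes.capture('wrist'))
go(C['90'],.23)
E
```

```text
time: 9.85
tcp_pos: [0.4919, 0.3456, 0.2321]
tool_rot: [0.709, -0.045, 0.703, 0.045]
contact_force: [-0.6, 0.2, -0.9]
opening: 0.748
t 9.9 tcp [0.4914 0.3449 0.2305] open 0.751 F [ 0.1 -0.8 -1. ] slide [   1.2 -619.   -42.2] rot [0.002 0.006 0.001]
```

View pics/w5.png

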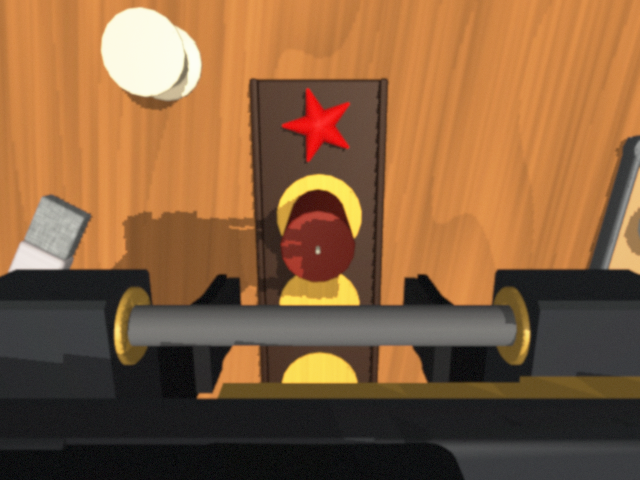

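The oxblood candle stands on the star plate (318,245). Next is terracotta.

```bash
python3 -m pendant '{"slide":[[0,-40,-3],[0,-96,-7],[0,-152,-10],[0,-208,-14],[0,-264,-18],[0,-320,-22],[0,-376,-26],[0,-432,-29],[0,-488,-33],[0,-544,-37],[0,-595,-40],[0,-619,-42]],"rotation":[[0,0,0],[0,0,0],[0,0,0],[0,0,0],[0,0,0],[0,0,0],[0,0,0],[0,0,0],[0,0,0],[0,0,0],[0,0,0],[0,0,0]],"fingers":[-0.5,-0.5,-0.5,-0.5,-0.5,-0.5,-0.5,-0.5,-0.5,-0.5,-0.5,-0.5]}'; python3 -m pendant '{"slide":[[0,0,0]],"rotation":[[0,0,0]],"fingers":[-0.5]}'; python3 - <<'E'
from h import *
cv2.imwrite('pics/w6.png',eyes.capture('wrist'))
eyes.capture('top')
for n in ['candle_105_mid']:
  for d in spotter.silhouettes(n,'top'):
    ys,xs=np.nonzero(d['region']);print(d['conf'],xs.mean(),ys.mean());
    c=np.array([xs.mean(),ys.mean()]);print(fit([('top',c)],.015,.12,.024,ray('top',c,.06)[:2]))
go(C['90'],.072)
E
```

```text
time: 11.4
tcp_pos: [0.5266, -0.2779, 0.2285]
tool_rot: [0.707, -0.043, 0.705, 0.044]
contact_force: [0.2, 0.4, -0.3]
opening: 0.751
time: 11.52
tcp_pos: [0.5259, -0.2786, 0.2268]
tool_rot: [0.706, -0.042, 0.706, 0.044]
contact_force: [-0.3, 0.5, 0.2]
opening: 0.745
0.83 183.2659574468085 282.67446808510635
(array([0.48983345, 0.33658113]), array([ 1.88091605e-06, -9.58784369e-07]))
t 11.68 tcp [ 0.5268 -0.2753  0.2279] open 0.751 F [-0.3  0.4  0.5] slide [155.9   0.3   1.3] rot [ 0.     0.002 -0.002]
```

View pics/w6.png

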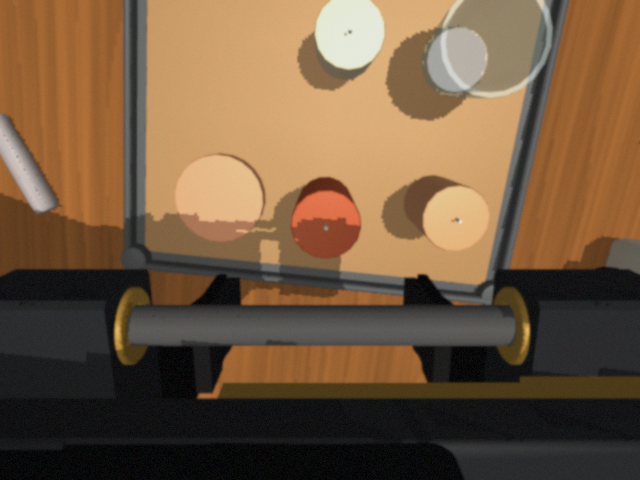

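```bash
python3 -m pendant '{"slide":[[40,0,1],[80,0,1],[110,0,1],[138,0,1],[152,0,1],[156,0,1],[156,0,1],[156,0,1],[156,0,1],[156,0,1],[156,0,1]],"rotation":[[0,0,0],[0,0,0],[0,0,0],[0,0,0],[0,0,0],[0,0,0],[0,0,0],[0,0,0],[0,0,0],[0,0,0],[0,0,0]],"fingers":[-0.5,-0.5,-0.5,-0.5,-0.5,-0.5,-0.5,0.8,0.8,0.8,0.8]}'; python3 -c "
from h import *
go(C['90'],.072)"
```

```text
time: 13.05
tcp_pos: [0.5282, -0.275, 0.0724]
tool_rot: [0.706, -0.044, 0.705, 0.045]
contact_force: [-1.3, -0.3, 3.8]
opening: 0.544
t 13.05 tcp [ 0.5282 -0.275   0.0724] open 0.544 F [-1.3 -0.3  3.8] slide [0.4 0.6 0.2] rot [ 0.     0.002 -0.002]
```

Gripped at 47 mm, centred. Lifting.

```bash
python3 -m pendant '{"slide":[[-3,0,0],[-10,0,0],[-30,0,0],[-70,0,0],[-110,0,0],[-140,0,0],[-150,0,0],[-150,0,0]],"rotation":[[0,0,0],[0,0,0],[0,0,0],[0,0,0],[0,0,0],[0,0,0],[0,0,0],[0,0,0]],"fingers":[0.8,0.8,0.8,0.8,0.8,0.8,0.8,0.8]}'; python3 -c "
from h import *
go(PL['90'],.222)"
```

```text
time: 14.05
tcp_pos: [0.5281, -0.2753, 0.223]
tool_rot: [0.707, -0.044, 0.705, 0.045]
contact_force: [-0.3, -0.0, -2.0]
opening: 0.547
t 14.05 tcp [ 0.5281 -0.2753  0.223 ] open 0.547 F [-0.3 -0.  -2. ] slide [  1.6 528.6  41.5] rot [ 0.     0.003 -0.001]
```

```bash
python3 -m pendant '{"slide":[[0,25,2],[0,75,6],[0,125,10],[0,175,14],[0,225,18],[0,275,22],[0,325,26],[0,375,30],[0,425,34],[0,475,38],[0,515,41],[0,529,42]],"rotation":[[0,0,0],[0,0,0],[0,0,0],[0,0,0],[0,0,0],[0,0,0],[0,0,0],[0,0,0],[0,0,0],[0,0,0],[0,0,0],[0,0,0]],"fingers":[0.8,0.8,0.8,0.8,0.8,0.8,0.8,0.8,0.8,0.8,0.8,0.8]}'; python3 -m pendant '{"slide":[[0,0,0],[0,0,0]],"rotation":[[0,0,0],[0,0,0]],"fingers":[0.8,0.8]}';python3 -c "
from h import *
go(PL['90'],.087)"
```

```text
time: 15.55
tcp_pos: [0.5002, 0.2588, 0.2225]
tool_rot: [0.705, -0.046, 0.706, 0.048]
contact_force: [-0.3, -0.2, -2.0]
opening: 0.548
time: 15.8
tcp_pos: [0.4999, 0.2575, 0.2219]
tool_rot: [0.705, -0.046, 0.706, 0.047]
contact_force: [0.2, -0.1, -1.0]
opening: 0.545
t 15.8 tcp [0.4999 0.2575 0.2219] open 0.545 F [ 0.2 -0.1 -1. ] slide [134.9  -3.7   2.7] rot [ 0.006 -0.001 -0.001]
```

```bash
python3 -m pendant '{"slide":[[20,-3,2],[50,-4,3],[80,-4,3],[110,-4,3],[125,-4,3],[132,-4,3],[135,-4,3],[135,-4,3],[135,-4,3]],"rotation":[[0,0,0],[0.006,0,0],[0.006,0,0],[0.006,0,0],[0.006,0,0],[0.006,0,0],[0.006,0,0],[0.006,0,0],[0.006,0,0]],"fingers":[0.8,0.8,0.8,0.8,0.8,0.8,0.8,0.8,0.8]}'; python3 - <<'E'
from h import *
cv2.imwrite('pics/w7.png',eyes.capture('wrist'))
go(PL['90'],.0825)
E
```

```text
time: 16.92
tcp_pos: [0.5037, 0.2544, 0.0877]
tool_rot: [0.706, -0.044, 0.706, 0.045]
contact_force: [0.4, 0.0, -1.2]
opening: 0.545
t 16.98 tcp [0.5036 0.2543 0.0876] open 0.549 F [ 0.2  0.5 -1.2] slide [ 5.1  0.  -0.7] rot [-0.     0.    -0.001]
```

View pics/w7.png

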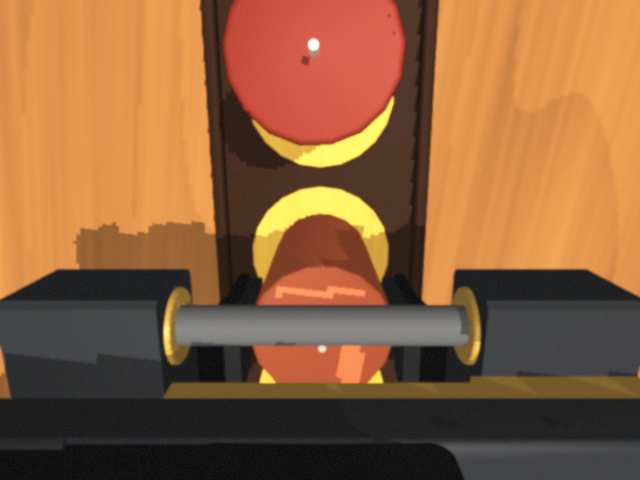

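```bash
python3 -c "
from h import *
print(wtool((320,187),.0725)-[0,.037,0],wtool((320,215),.0675)-[0,.024,0])"
```

```text
[7.25000000e-02 5.23857383e-04 3.48477011e-05] [ 6.75000000e-02 -3.27253547e-04  4.66601724e-05]
```

Centred within 1 mm. Lowering.

```bash
python3 -m pendant '{"slide":[[1,1,0],[2,1,0],[3,1,0],[4,1,0],[5,1,0],[5.5,1,0],[5.5,1,0]],"rotation":[[0,0,0],[0,0,0],[0,0,0],[0,0,0],[0,0,0],[0,0,0],[0,0,0]],"fingers":[0.8,0.8,0.8,0.8,0.8,0.8,0.8]}'; python3 -c "
from h import *
go(PL['90'],.082)"
```

```text
time: 17.85
tcp_pos: [0.5035, 0.2554, 0.0825]
tool_rot: [0.706, -0.044, 0.706, 0.045]
contact_force: [-0.8, -2.3, 4.4]
opening: 0.545
t 17.85 tcp [0.5035 0.2554 0.0825] open 0.545 F [-0.8 -2.3  4.4] slide [ 0.5 -1.  -0.8] rot [-0.     0.    -0.001]
```

```bash
python3 -m pendant '{"slide":[[0,0,0],[0,0,0],[0,0,0],[0,0,0],[-10,0,0],[-40,0,0],[-80,0,0],[-120,0,0],[-145,0,0],[-145,0,0],[-145,0,0]],"rotation":[[0,0,0],[0,0,0],[0,0,0],[0,0,0],[0,0,0],[0,0,0],[0,0,0],[0,0,0],[0,0,0],[0,0,0],[0,0,0]],"fingers":[0.2,-0.5,-0.5,-0.5,-0.5,-0.5,-0.5,-0.5,-0.5,-0.5,-0.5]}'; python3 - <<'E'
from h import *
cv2.imwrite('pics/w8.png',eyes.capture('wrist'))
go(C['75'],.228)
E
```

```text
time: 19.23
tcp_pos: [0.5032, 0.2549, 0.2269]
tool_rot: [0.705, -0.044, 0.706, 0.044]
contact_force: [0.4, 0.1, 0.5]
opening: 0.747
t 19.27 tcp [0.503  0.2548 0.2265] open 0.753 F [-0.8 -0.9 -0.6] slide [  -1.8 -527.1   49.8] rot [ 0.    -0.001 -0.   ]
```

View pics/w8.png

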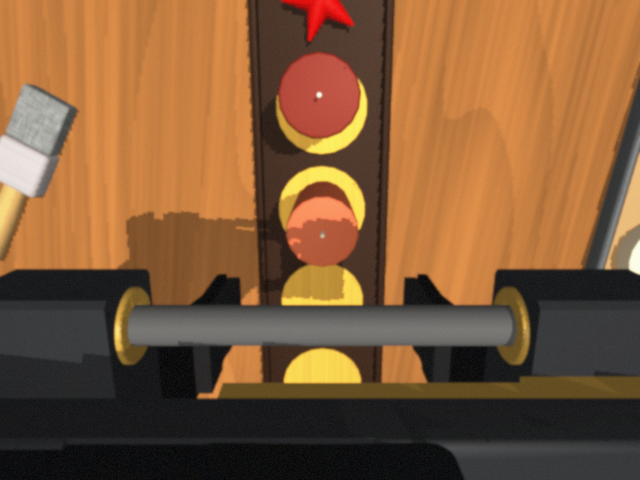

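Both placed candles stand centred (319,95 and 322,232). Next is the peach candle.

```bash
python3 -m pendant '{"slide":[[0,-25,2],[0,-75,7],[0,-125,12],[0,-175,17],[0,-225,21],[0,-275,26],[0,-325,31],[0,-375,35],[0,-425,40],[0,-475,45],[0,-510,48],[0,-527,50]],"rotation":[[0,0,0],[0,0,0],[0,0,0],[0,0,0],[0,0,0],[0,0,0],[0,0,0],[0,0,0],[0,0,0],[0,0,0],[0,0,0],[0,0,0]],"fingers":[-0.5,-0.5,-0.5,-0.5,-0.5,-0.5,-0.5,-0.5,-0.5,-0.5,-0.5,-0.5]}'; python3 -m pendant '{"slide":[[0,0,0],[0,0,0]],"rotation":[[0,0,0],[0,0,0]],"fingers":[-0.5,-0.5]}'; python3 - <<'E'
from h import *
cv2.imwrite('pics/w9.png',eyes.capture('wrist'))
go(C['75'],.057)
E
```

```text
time: 20.78
tcp_pos: [0.6178, -0.2642, 0.2241]
tool_rot: [0.704, -0.043, 0.707, 0.044]
contact_force: [-0.5, 0.3, 0.1]
opening: 0.746
time: 21.02
tcp_pos: [0.6177, -0.262, 0.2237]
tool_rot: [0.704, -0.043, 0.707, 0.045]
contact_force: [0.5, 0.7, -0.8]
opening: 0.747
t 21.07 tcp [ 0.6179 -0.2618  0.2241] open 0.752 F [-0.3  0.3 -0.4] slide [167.1  -0.6   1.3] rot [ 0.    -0.004 -0.003]
```

View pics/w9.png

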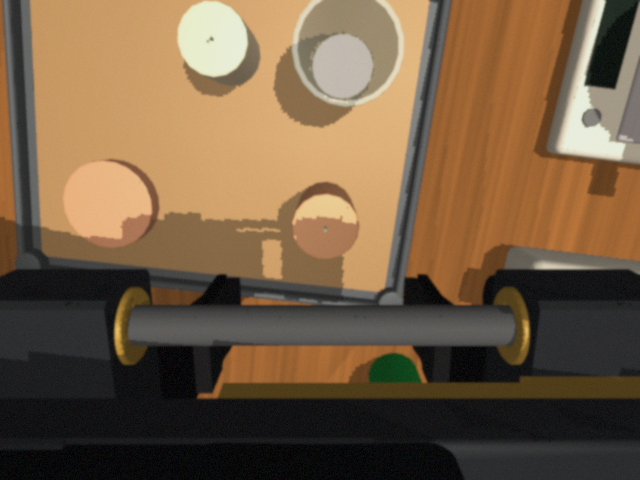

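```bash
python3 -m pendant '{"slide":[[40,0,1],[80,0,1],[120,0,1],[148,0,1],[162,0,1],[167,0,1],[167,0,1],[167,0,1],[167,0,1],[167,0,1],[167,0,1]],"rotation":[[0,-0.004,-0.003],[0,-0.004,-0.003],[0,-0.004,-0.003],[0,-0.004,-0.003],[0,-0.004,-0.003],[0,-0.004,-0.003],[0,-0.004,-0.003],[0,-0.004,-0.003],[0,-0.004,-0.003],[0,-0.004,-0.003],[0,-0.004,-0.003]],"fingers":[-0.5,-0.5,-0.5,-0.5,-0.5,-0.5,-0.5,0.8,0.8,0.8,0.8]}'; python3 -c "
from h import *
go(C['75'],.057)"
```

```text
time: 22.45
tcp_pos: [0.6187, -0.2615, 0.0579]
tool_rot: [0.706, -0.045, 0.705, 0.044]
contact_force: [0.3, 0.4, 1.8]
opening: 0.546
t 22.45 tcp [ 0.6187 -0.2615  0.0579] open 0.546 F [0.3 0.4 1.8] slide [ 0.9 -0.4 -0.2] rot [-0.     0.001  0.001]
```

```bash
python3 -m pendant '{"slide":[[-3,0,0],[-10,0,0],[-30,0,0],[-70,0,0],[-110,0,0],[-150,0,0],[-165,0,0],[-165,0,0]],"rotation":[[0,0,0],[0,0,0],[0,0,0],[0,0,0],[0,0,0],[0,0,0],[0,0,0],[0,0,0]],"fingers":[0.8,0.8,0.8,0.8,0.8,0.8,0.8,0.8]}'; python3 -c "
from h import *
go(PL['75'],.222)"
```

```text
time: 23.45
tcp_pos: [0.6189, -0.2613, 0.2239]
tool_rot: [0.707, -0.045, 0.705, 0.044]
contact_force: [-0.0, 0.0, -1.5]
opening: 0.546
t 23.45 tcp [ 0.6189 -0.2613  0.2239] open 0.546 F [-0.   0.  -1.5] slide [  0.8 442.1 -50.4] rot [-0.     0.002  0.002]
```

```bash
python3 -m pendant '{"slide":[[0,20,-2],[0,62,-7],[0,104,-12],[0,146,-17],[0,188,-21],[0,230,-26],[0,272,-31],[0,314,-36],[0,356,-41],[0,398,-45],[0,430,-49],[0,442,-50]],"rotation":[[0,0,0],[0,0,0],[0,0,0],[0,0,0],[0,0,0],[0,0,0],[0,0,0],[0,0,0],[0,0,0],[0,0,0],[0,0,0],[0,0,0]],"fingers":[0.8,0.8,0.8,0.8,0.8,0.8,0.8,0.8,0.8,0.8,0.8,0.8]}'; python3 -m pendant '{"slide":[[0,0,0],[0,0,0]],"rotation":[[0,0,0],[0,0,0]],"fingers":[0.8,0.8]}';python3 -c "
from h import *
go(PL['75'],.073)"
```

```text
time: 24.95
tcp_pos: [0.5113, 0.1738, 0.2215]
tool_rot: [0.706, -0.047, 0.706, 0.045]
contact_force: [0.5, -0.6, -2.0]
opening: 0.546
time: 25.2
tcp_pos: [0.5112, 0.1724, 0.2208]
tool_rot: [0.705, -0.047, 0.706, 0.045]
contact_force: [0.7, -0.1, -1.4]
opening: 0.544
t 25.2 tcp [0.5112 0.1724 0.2208] open 0.544 F [ 0.7 -0.1 -1.4] slide [147.8  -1.3   2.3] rot [ 0.003 -0.001  0.003]
```

```bash
python3 -m pendant '{"slide":[[20,-1,2],[55,-1,2],[90,-1,2],[120,-1,2],[138,-1,2],[145,-1,2],[148,-1,2],[148,-1,2],[148,-1,2]],"rotation":[[0,0,0],[0.003,0,0.003],[0.003,0,0.003],[0.003,0,0.003],[0.003,0,0.003],[0.003,0,0.003],[0.003,0,0.003],[0.003,0,0.003],[0.003,0,0.003]],"fingers":[0.8,0.8,0.8,0.8,0.8,0.8,0.8,0.8,0.8]}'; python3 - <<'E'
from h import *
cv2.imwrite('pics/w10.png',eyes.capture('wrist'))
go(PL['75'],.068)
E
```

```text
time: 26.32
tcp_pos: [0.5138, 0.1714, 0.0737]
tool_rot: [0.706, -0.044, 0.706, 0.044]
contact_force: [0.6, -0.7, -1.0]
opening: 0.547
t 26.38 tcp [0.5137 0.1714 0.0736] open 0.547 F [-0.9  0.  -1.4] slide [ 5.6 -0.3 -0.3] rot [ 0. -0. -0.]
```

View pics/w10.png

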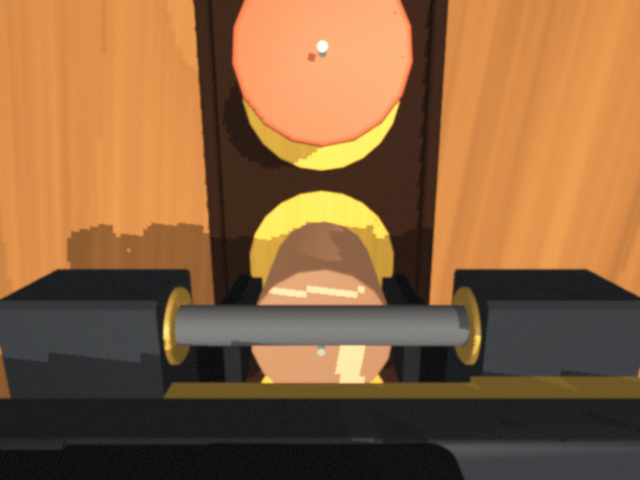

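Terracotta (322,47) stands on its plate. The peach candle is over its own plate with an even ring. Lowering.

```bash
python3 -c "
from h import *
print(wtool((320,191),.0585)-[0,.037,0],wtool((320,221),.053)-[0,.024,0])";  python3 -m pendant '{"slide":[[1,0,0],[2,0,0],[3,0,0],[4,0,0],[5,0,0],[6,0,0],[6,0,0]],"rotation":[[0,0,0],[0,0,0],[0,0,0],[0,0,0],[0,0,0],[0,0,0],[0,0,0]],"fingers":[0.8,0.8,0.8,0.8,0.8,0.8,0.8]}'; python3 -c "
from h import *
go(PL['75'],.068)"
```

```text
[5.85000000e-02 3.58790798e-04 8.87526090e-05] [ 0.053      -0.00046598  0.0001025 ]
time: 27.25
tcp_pos: [0.5137, 0.1714, 0.0678]
tool_rot: [0.706, -0.045, 0.706, 0.044]
contact_force: [-1.4, -0.9, 2.6]
opening: 0.548
t 27.25 tcp [0.5137 0.1714 0.0678] open 0.548 F [-1.4 -0.9  2.6] slide [-0.2 -0.4 -0.3] rot [ 0. -0.  0.]
```

```bash
python3 -m pendant '{"slide":[[0,0,0],[0,0,0],[0,0,0],[0,0,0],[-10,0,0],[-40,0,0],[-80,0,0],[-120,0,0],[-150,0,0],[-160,0,0],[-160,0,0]],"rotation":[[0,0,0],[0,0,0],[0,0,0],[0,0,0],[0,0,0],[0,0,0],[0,0,0],[0,0,0],[0,0,0],[0,0,0],[0,0,0]],"fingers":[0.2,-0.5,-0.5,-0.5,-0.5,-0.5,-0.5,-0.5,-0.5,-0.5,-0.5]}'; python3 - <<'E'
from h import *
cv2.imwrite('pics/w11.png',eyes.capture('wrist'))
print(r.state()['q'].round(2))
go(C['60'],.228,97.2)
go(C['60'],.228,-82.8)
E
```

```text
time: 28.62
tcp_pos: [0.5138, 0.1714, 0.2279]
tool_rot: [0.706, -0.045, 0.705, 0.044]
contact_force: [-0.6, -0.5, -0.3]
opening: 0.75
[ 0.58  0.22 -1.07  1.7   0.2   1.34 -0.4 ]
t 28.68 tcp [0.5134 0.1712 0.227 ] open 0.751 F [0.1 0.3 0.5] slide [  -0.8 -318.2  -25.4] rot [-1.571e+00 -1.000e-03 -0.000e+00]
t 28.68 tcp [0.5134 0.1712 0.227 ] open 0.751 F [0.1 0.3 0.5] slide [  -0.8 -318.2  -25.4] rot [ 1.571e+00 -0.000e+00  1.000e-03]
```

View pics/w11.png

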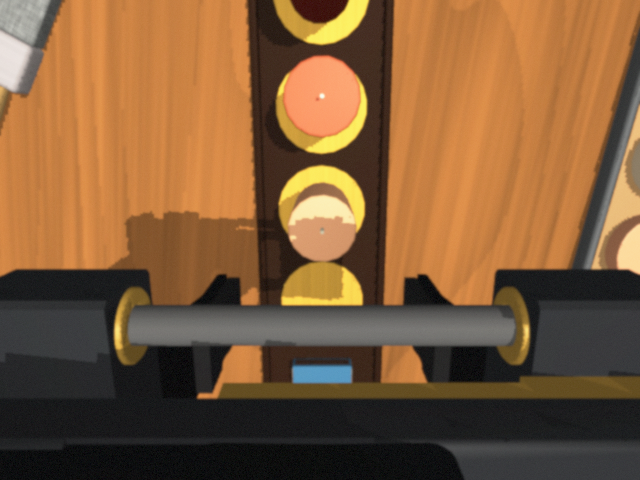

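The peach candle stands (322,230). For the cream one I turn the jaws 90° to stay away from the glass.

```bash
python3 -m pendant '{"slide":[[0,-25,-2],[0,-55,-4],[0,-85,-7],[0,-115,-9],[0,-145,-12],[0,-175,-14],[0,-205,-16],[0,-235,-19],[0,-265,-21],[0,-290,-23],[0,-310,-25],[0,-318,-25]],"rotation":[[-0.13,0,0],[-0.26,0,0],[-0.39,0,0],[-0.52,0,0],[-0.65,0,0],[-0.78,0,0],[-0.91,0,0],[-1.04,0,0],[-1.17,0,0],[-1.3,0,0],[-1.43,0,0],[-1.571,0,0]],"fingers":[-0.5,-0.5,-0.5,-0.5,-0.5,-0.5,-0.5,-0.5,-0.5,-0.5,-0.5,-0.5]}'; python3 -m pendant '{"slide":[[0,0,0],[0,0,0]],"rotation":[[0,0,0],[0,0,0]],"fingers":[-0.5,-0.5]}'; python3 - <<'E'
from h import *
cv2.imwrite('pics/w12.png',eyes.capture('wrist'))
print(r.state()['q'].round(2))
go(C['60'],.042,97.2)
E
```

```text
time: 30.18
tcp_pos: [0.5274, -0.1491, 0.2253]
tool_rot: [0.466, -0.53, 0.467, 0.532]
contact_force: [0.7, 0.6, -0.2]
opening: 0.751
time: 30.42
tcp_pos: [0.5267, -0.1485, 0.2242]
tool_rot: [0.467, -0.529, 0.468, 0.533]
contact_force: [-0.0, -0.2, -0.0]
opening: 0.75
[ 1.22  0.28 -1.15  1.69  0.26  1.35  1.72]
t 30.48 tcp [ 0.527  -0.1483  0.2246] open 0.75 F [-0.2 -0.1  0.7] slide [ 1.826e+02 -2.000e+00  1.000e-01] rot [ 0.002  0.002 -0.005]
```

View pics/w12.png

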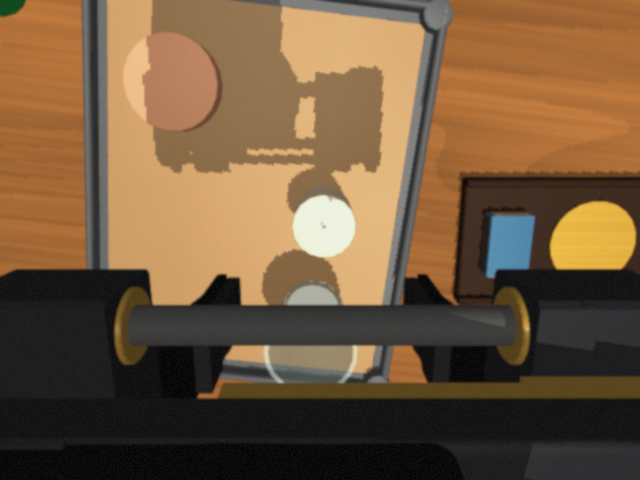

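The cream candle (324,225) is between the jaws and the glass is off to the side (312,340). Descending.

```bash
python3 -m pendant '{"slide":[[40,-1,0],[80,-2,0],[120,-2,0],[155,-2,0],[175,-2,0],[182,-2,0],[182,-2,0],[182,-2,0],[182,-2,0],[182,-2,0],[182,-2,0],[182,-2,0]],"rotation":[[0,0,0],[0,0,-0.005],[0,0,-0.005],[0,0,-0.005],[0,0,-0.005],[0,0,-0.005],[0,0,-0.005],[0,0,-0.005],[0,0,-0.005],[0,0,-0.005],[0,0,-0.005],[0,0,-0.005]],"fingers":[-0.5,-0.5,-0.5,-0.5,-0.5,-0.5,-0.5,-0.5,0.8,0.8,0.8,0.8]}'; python3 -c "
from h import *
go(C['60'],.042,97.2)"
```

```text
time: 31.98
tcp_pos: [0.5283, -0.1478, 0.0429]
tool_rot: [0.468, -0.531, 0.466, 0.531]
contact_force: [-0.5, 0.1, 2.9]
opening: 0.545
t 31.98 tcp [ 0.5283 -0.1478  0.0429] open 0.545 F [-0.5  0.1  2.9] slide [1.  0.2 0.1] rot [0.002 0.002 0.001]
```

Gripped. Lift, then carry and turn back.

```bash
python3 -m pendant '{"slide":[[-3,0,0],[-10,0,0],[-30,0,0],[-70,0,0],[-110,0,0],[-150,0,0],[-175,0,0],[-180,0,0],[-180,0,0]],"rotation":[[0,0,0],[0,0,0],[0,0,0],[0,0,0],[0,0,0],[0,0,0],[0,0,0],[0,0,0],[0,0,0]],"fingers":[0.8,0.8,0.8,0.8,0.8,0.8,0.8,0.8,0.8]}'; python3 -c "
from h import *
go(PL['60'],.222)"
```

```text
time: 33.1
tcp_pos: [0.528, -0.1482, 0.2229]
tool_rot: [0.468, -0.531, 0.467, 0.531]
contact_force: [0.4, -0.0, -1.4]
opening: 0.544
t 33.1 tcp [ 0.528  -0.1482  0.2229] open 0.544 F [ 0.4 -0.  -1.4] slide [  1.2 -26.1 234.5] rot [ 1.573e+00  2.000e-03 -1.000e-03]
```

```bash
python3 -m pendant '{"slide":[[0,-1,12],[0,-3,32],[0,-6,52],[0,-8,72],[0,-10,92],[0,-13,112],[0,-15,132],[0,-17,152],[0,-19,172],[0,-22,195],[0,-24,220],[0,-26,234]],"rotation":[[0.13,0,0],[0.26,0,0],[0.39,0,0],[0.52,0,0],[0.65,0,0],[0.78,0,0],[0.91,0,0],[1.04,0,0],[1.17,0,0],[1.3,0,0],[1.43,0,0],[1.573,0,0]],"fingers":[0.8,0.8,0.8,0.8,0.8,0.8,0.8,0.8,0.8,0.8,0.8,0.8]}'; python3 -m pendant '{"slide":[[0,0,0],[0,0,0]],"rotation":[[0,0,0],[0,0,0]],"fingers":[0.8,0.8]}';python3 -c "
from h import *
go(PL['60'],.058)"
```

```text
time: 34.6
tcp_pos: [0.5228, 0.0888, 0.2218]
tool_rot: [0.705, -0.043, 0.707, 0.044]
contact_force: [-0.3, -0.7, -1.2]
opening: 0.541
time: 34.85
tcp_pos: [0.5222, 0.0881, 0.2208]
tool_rot: [0.704, -0.043, 0.707, 0.045]
contact_force: [0.9, -0.3, -1.5]
opening: 0.545
t 34.85 tcp [0.5222 0.0881 0.2208] open 0.545 F [ 0.9 -0.3 -1.5] slide [162.8  -1.    2.5] rot [-0.001 -0.004 -0.002]
```

```bash
python3 -m pendant '{"slide":[[20,-1,2],[60,-1,2],[100,-1,2],[135,-1,2],[153,-1,2],[160,-1,2],[162,-1,2],[162,-1,2],[162,-1,2]],"rotation":[[0,0,0],[0,-0.004,-0.002],[0,-0.004,-0.002],[0,-0.004,-0.002],[0,-0.004,-0.002],[0,-0.004,-0.002],[0,-0.004,-0.002],[0,-0.004,-0.002],[0,-0.004,-0.002]],"fingers":[0.8,0.8,0.8,0.8,0.8,0.8,0.8,0.8,0.8]}'; python3 - <<'E'
from h import *
cv2.imwrite('pics/w13.png',eyes.capture('wrist'))
go(PL['60'],.053)
E
```

```text
time: 35.98
tcp_pos: [0.5244, 0.0876, 0.0598]
tool_rot: [0.706, -0.044, 0.705, 0.044]
contact_force: [-0.1, -0.4, -1.7]
opening: 0.546
t 36.02 tcp [0.5243 0.0876 0.0596] open 0.544 F [ 0.4 -0.1 -1.5] slide [ 6.6  0.2 -0.2] rot [-0.001  0.002  0.   ]
```

View pics/w13.png

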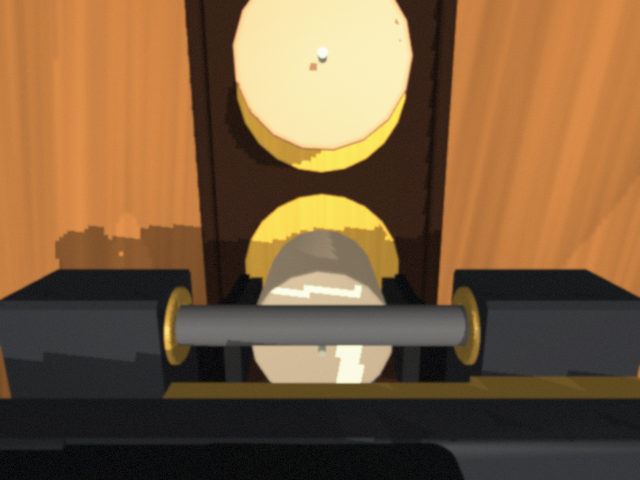

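Even ring around the foot, so I'm lowering.

```bash
python3 -c "
from h import *
print(wtool((320,194),.0446)-[0,.037,0],wtool((320,229),.0379)-[0,.024,0])";  python3 -m pendant '{"slide":[[1,0,0],[2,0,0],[3,0,0],[4,0,0],[5,0,0],[6,0,0],[7,0,0],[7,0,0]],"rotation":[[0,0,0],[0,0,0],[0,0,0],[0,0,0],[0,0,0],[0,0,0],[0,0,0],[0,0,0]],"fingers":[0.8,0.8,0.8,0.8,0.8,0.8,0.8,0.8]}'; python3 -c "
from h import *
go(PL['60'],.053)"
```

```text
[0.0446     0.00089382 0.00014272] [ 0.0379     -0.00099129  0.00016051]
time: 37.02
tcp_pos: [0.5243, 0.0876, 0.0529]
tool_rot: [0.706, -0.044, 0.705, 0.044]
contact_force: [-1.2, -0.7, 2.7]
opening: 0.545
t 37.02 tcp [0.5243 0.0876 0.0529] open 0.545 F [-1.2 -0.7  2.7] slide [-0.1  0.1 -0.2] rot [-0.001  0.001  0.001]
```

```bash
python3 -m pendant '{"slide":[[0,0,0],[0,0,0],[0,0,0],[0,0,0],[-10,0,0],[-40,0,0],[-80,0,0],[-120,0,0],[-160,0,0],[-190,0,0],[-190,0,0]],"rotation":[[0,0,0],[0,0,0],[0,0,0],[0,0,0],[0,0,0],[0,0,0],[0,0,0],[0,0,0],[0,0,0],[0,0,0],[0,0,0]],"fingers":[0.2,-0.5,-0.5,-0.5,-0.5,-0.5,-0.5,-0.5,-0.5,-0.5,-0.5]}'
python3 -m pendant '{"slide":[[0,-40,0],[0,-90,0],[0,-140,0],[0,-190,0],[0,-240,0],[0,-290,0],[0,-330,0],[0,-350,0],[0,-350,0]],"rotation":[[0,0,0],[0,0,0],[0,0,0],[0,0,0],[0,0,0],[0,0,0],[0,0,0],[0,0,0],[0,0,0]],"fingers":[-0.5,-0.5,-0.5,-0.5,-0.5,-0.5,-0.5,-0.5,-0.5]}'
python3 - <<'E'
from h import *
obs={}
H={'60':.06,'75':.075,'90':.09,'105':.105}
for n in ['top','side']:
    cv2.imwrite(f'pics/{n}_end.png',eyes.capture(n))
    for k in H:
        for d in spotter.silhouettes(f'candle_{k}_mid',n):
            ys,xs=np.nonzero(d['region']);c=np.array([xs.mean(),ys.mean()])
            x,_=fit([(n,c)],.015,.015+H[k],.024,ray(n,c,.05)[:2])
            e=np.linalg.norm(x-PL[k]); 
            if e<.03: print(n,k,round(d['conf'],2),x.round(4),'err mm',(e*1000).round(1))
    for d in spotter.silhouettes('glass_mid',n)[:1]:
        ys,xs=np.nonzero(d['region']);print(n,'glass',xs.mean(),ys.mean())
print(r.state()['time'])
E
```

```text
time: 38.4
tcp_pos: [0.5255, 0.0884, 0.2459]
tool_rot: [0.708, -0.045, 0.703, 0.044]
contact_force: [-0.8, 0.1, -0.1]
opening: 0.749
time: 39.52
tcp_pos: [0.5687, -0.2594, 0.2454]
tool_rot: [0.708, -0.043, 0.704, 0.044]
contact_force: [1.2, 1.1, 0.8]
opening: 0.753
top 60 0.73 [0.5228 0.0859] err mm 2.2
top 75 0.59 [0.5126 0.1689] err mm 2.3
top 90 0.76 [0.5026 0.2545] err mm 0.3
top 105 0.9 [0.4904 0.3381] err mm 1.9
top glass 356.8596802841918 205.79573712255774
side 60 0.7 [0.5244 0.0866] err mm 1.1
side 75 0.68 [0.5141 0.1711] err mm 0.6
side 90 0.72 [0.5039 0.2564] err mm 2.3
side 105 0.77 [0.4916 0.3392] err mm 1.7
side glass 345.4224207961007 179.59545085296506
40.125
```

View pics/side_end.png

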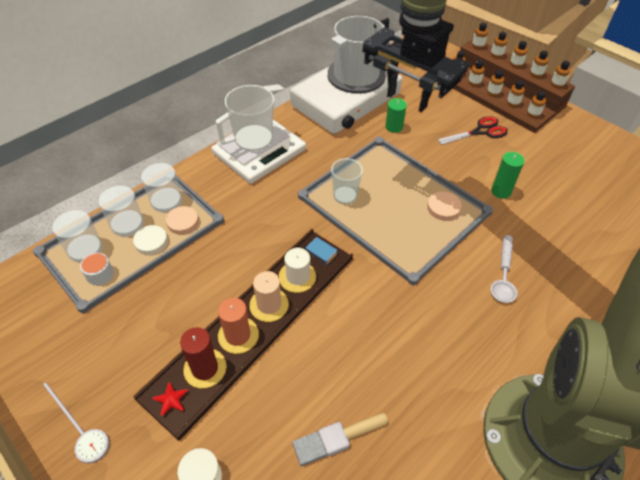

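View pics/top_end.png

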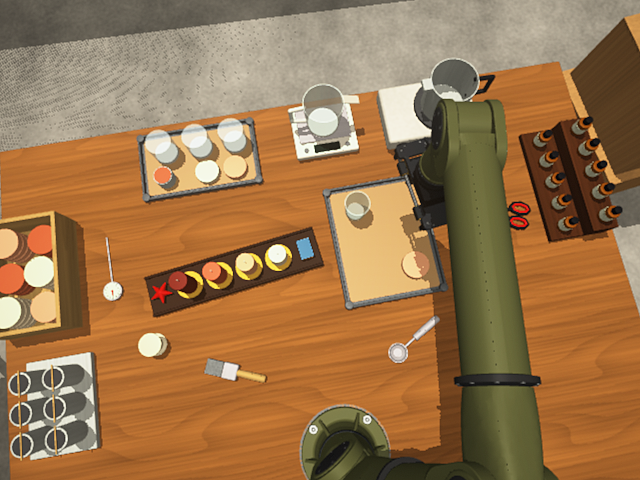

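All four candles stand in the right order and within about 2 mm of their plate centres. The glass has not moved and the gripper is clear. Handing in.

```bash
python3 -c "
from bench import job
print(job.finish_job())"
```

```text
the job is handed in; nothing more can be done
None
```

I set the four candles on the brass plates stepping down from the star: 105 mm (oxblood), 90 mm (terracotta), 75 mm (peach), 60 mm (cream). I handed the job in at about 40 s of the 109 s allowed; no verdict is reported.

**Placement:** In the last check, the top and side cameras put each candle within 2.3 mm of its plate centre (the limit is 12 mm). All four look upright in the pictures.

**Setting down:** Each candle was lowered until the force reading showed contact at the expected height, then released.

**Glass and look-alikes:** The glass shows within half a pixel of where it started. I did not touch the green look-alikes.

**What disagreed:** The first grasp, on the 105 mm candle, ended up about 6 mm off-centre along the pads. The pose I had read when starting that move was probably still settling. I measured the offset in the wrist camera and corrected for it before setting that candle down. The wick and the foot of that candle gave slightly different offsets in that view, and I went by the foot.

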